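# Dispense two test plates and file them in the rack

### The job

Press the plunger of the thin-plate dispenser right down to its stop so that it pushes its plate out, let the plunger come up, and stand that plate fully down in the narrow slot of the white rack, the slot that fits its thickness. Only then do the same with the thick-plate dispenser and the wide slot, the outer one at the other end (the broad middle slot stays empty). Leave both plates upright and released, both plungers up, and the other things on the bench where they stand.

Things in the scene. Friction and masses are not known exactly. Their poses are not given: they have to be found in the camera images.
- dispenser_thin: fixed thin-plate dispenser: grey box 84 long (x), 52 wide, 86 high on a 4 mm flange 86 wide, a round black spring plunger on top. Origin at worktop level under the exit opening in its front face; the box lies from x = 0 to +84 mm, the plate comes out along -x
- dispenser_thick: fixed thick-plate dispenser: grey box 84 long (x), 52 wide, 86 high on a 4 mm flange 86 wide, a round black spring plunger on top. Origin at worktop level under the exit opening in its front face; the box lies from x = 0 to +84 mm, the plate comes out along -x
- exit_thin (a point): middle of the lower edge of the exit opening of dispenser_thin, 4 mm above the worktop; axes as the dispenser's. From here an open trough runs 93 mm along -x: floor at this height, 18 mm wide over its walls, which are 8 mm apart and rise to 22 mm above the worktop, end wall from 88 mm on
- exit_thick (a point): middle of the lower edge of the exit opening of dispenser_thick, 4 mm above the worktop; axes as the dispenser's. From here an open trough runs 93 mm along -x: floor at this height, 24 mm wide over its walls, which are 14 mm apart and rise to 22 mm above the worktop, end wall from 88 mm on
- plunger_head_thin (a point): centre of the top of the thin dispenser's plunger head, a flat disc 34 mm across; 116 mm above the worktop when up; sinks 20 mm when pressed; 55 mm behind the exit opening
- plunger_head_thick (a point): the same on the thick dispenser
- plunger_thin (a joint): travel of the plunger in m: 0 = up, 0.020 = down at its stop. Spring: about 3 N to start it, 9 N at the stop, up to 6 N more while the plate moves; returns by itself. Geared 4:1 to a pusher that drives the plate out 80 mm; only a full press brings the plate clear of the box
- plunger_thick (a joint): travel of the plunger in m: 0 = up, 0.020 = down at its stop. Spring: about 3 N to start it, 9 N at the stop, up to 6 N more while the plate moves; returns by itself. Geared 4:1 to a pusher that drives the plate out 80 mm; only a full press brings the plate clear of the box
- plate_thin: loose aluminium plate, 60 long (x) by 6 thick (y) by 55 high (z), about 54 g; origin at the centre of its underside, standing on its long edge. Starts inside dispenser_thin, centred 31 to 35 mm behind the exit opening; after a full press it stands wholly clear in the trough, centred about 46 mm in front of the opening
- plate_thick: loose aluminium plate, 60 long (x) by 12 thick (y) by 55 high (z), about 108 g; origin at the centre of its underside, standing on its long edge. Starts inside dispenser_thick, centred 31 to 35 mm behind the exit opening; after a full press it stands wholly clear in the trough, centred about 46 mm in front of the opening
- rack: fixed white slotted rack 96 (x) by 132 (y) by 28 mm high; origin at the centre of its underside. Three slots run along its x axis, each 72 long and 22 deep with closed ends and mouths chamfered by 4 mm, 45 mm apart in y. Not handled: tall glass tubes behind it (to 0.25 m) and, between it and the dispensers, a scale with a black cup (to 0.14 m), all beyond x = 0.47 m
- slot_narrow (a point): centre of the floor of the 8 mm wide outer slot (rack y = +45 mm), 6 mm above the worktop and 22 mm below the rack's top; axes are the rack's
- slot_wide (a point): the same for the 14 mm wide outer slot (rack y = -45 mm)
- slot_middle (a point): the same for the 20 mm wide middle slot (rack y = 0), which stays empty
- jar: bystander: small white-capped sample jar 48 mm across, 57 high; origin under its centre
- tape: bystander: roll of tan tape lying flat, 72 mm across, 19 high; origin under its centre
- rubber_stopper: bystander: brown-red rubber stopper 23 mm across, 28 high; origin under its centre
- brass_weight: bystander: brass knob weight 28 mm across, 40 high; origin under its centre
- blue_jar: bystander: sample jar with a blue cap 48 mm across, 72 high, behind the dispensers; origin under its centre
- steel_tweezers: bystander: steel tweezers lying flat, 16 by 124 by 9 mm; origin under their centre

How it is judged:
On the way, in this order (a step that is already met when the one before it is completed fails the run):
1. the thin dispenser's plunger is held down at its stop and its plate is out (value of joint plunger_thin above 0.0185 m and x of plate_thin in the frame of dispenser_thin below -0.035 m), for 0.2 s.
2. the thin plate stands released, fully down in the narrow slot (horizontal distance between plate_thin and slot_narrow below 0.01 m and y of plate_thin in the frame of slot_narrow between -0.0035 and 0.0035 m and z of plate_thin in the frame of slot_narrow below 0.003 m and angle between plate_thin's own z axis and vertical below 0.12 rad and contact force between plate_thin and the fingers below 0.1 N and linear speed of plate_thin below 0.02 m/s), for 0.2 s.
3. the thick dispenser's plunger is held down at its stop and its plate is out (value of joint plunger_thick above 0.0185 m and x of plate_thick in the frame of dispenser_thick below -0.035 m), for 0.2 s.
4. the thick plate stands released, fully down in the wide slot (horizontal distance between plate_thick and slot_wide below 0.01 m and y of plate_thick in the frame of slot_wide between -0.0035 and 0.0035 m and z of plate_thick in the frame of slot_wide below 0.003 m and angle between plate_thick's own z axis and vertical below 0.12 rad and contact force between plate_thick and the fingers below 0.1 N and linear speed of plate_thick below 0.02 m/s), for 0.2 s.
At the end, for the whole second after the job is handed in: The thin plate stands in the narrow slot and the thick plate in the wide slot: each within 10 mm of the slot's centre horizontally and 3.5 mm across the slot, its underside within 3 mm of the slot floor, upright within 0.12 rad, at rest and released; both plungers are back up (under 3 mm) (all of step 2 and all of step 4 and value of joint each of plunger_thin, plunger_thick below 0.003 m); the robot touches nothing.
It fails at once if a bystander (jar, tape roll, stopper, brass weight, blue-capped jar, tweezers) is moved more than 30 mm (distance of any of jar, tape, rubber_stopper, brass_weight, blue_jar, steel_tweezers from where it was at the start of the episode above 0.03 m).
It also fails if it takes over 72 s, if anything falls off the work surface, if the arm or the gripper's body presses on something with over 40 N, if the wrist force passes 120 N, or if a joint passes its speed limit or range.

### The arm

A 6-joint arm with a two-finger parallel gripper is mounted at the origin on a cart in front of the work surface, level with it; the furniture and walls round the work are solid. World frame = base frame: x ahead of the robot, y to its left, z up, the work surface at z = 0. Lengths are in m, angles in rad, forces in N, time in s.
With the tool pointing down it reaches from about 0.275 to 0.75 m from the base axis. Payload 10.2 kg.
Tool frame: the origin (TCP) lies midway between the tips of the shut fingers; the grasp point (between the pads) lies manip.hold_point_z behind it (manip.hold_point_z is the distance from the TCP to the grasp point, in m); z points along the fingers, y is the direction in which the jaws open and shut (so a half turn about z gives the same grasp; the last joint's range is limited). The gripper opens to 85 mm and grips with 20 to 120 N. Pads are 22 mm wide; open, the fingers measure 114 mm over their backs; the gripper's body (76 mm by 85 mm) begins 54 mm behind the grasp point. The pads swing forward as they close: fully open they stand 13 mm farther back than shut.
Start: joints at [-1.459, 0.313, 1.498, -0, 1.331, -0.223], TCP at [0.172, -0.496, 0.231] pointing down, gripper open.
Joint ranges: [-2.94, 2.94], [-0.97, 2.17], [0.19, 2.56], [-1.23, 4.37], [0.02, 3.11], [-2.88, 2.88]. Speed limits (rad/s): [2.39, 2.39, 3.01, 3.14, 3.14, 3.14].

### API

Orientations are given as a rotation vector (axis times angle).
In Python, from cell import manip gives the robot as it stands. The module is installed in compiled form; this text tells all that it offers.
- The arm moves only by the tool jog_arm, never from a script. Its argument "steps" is a list of rows, each an object with "rotation": the turn, a rotation vector about the tool's x, y, z normalised to -1 to 1, where 1 is 90 degrees, a list of three; "linear": the shift along the tool's x, y, z normalised to -1 to 1, where 1 is 80 mm, a list of three; "claw": the opening, from -1 (shut) to 1 (fully open). A call has 1 to 12 rows; each row shifts and turns the commanded pose from where the row before left it, along the tool's axes as they then stand; what a row does not reach is not made up. A row lasts 1/10 s, in which the tool goes at most 50 mm and 8.59 degrees, less where a joint would pass 70% of its speed; a pose out of reach is approached as far as the arm can. A call with a number of a shift or a turn outside -1 to 1 is refused whole. A call with a gripper value outside its range is refused whole. The fingers move at their own pace and stop on an object; "squeeze" is the grip in N (left out, the last holds). Time passes only in rows, so rows that do not move let the fingers close. It gives the time, the measured TCP pose, the force and the opening at its end, in the units of the state.
- manip.state(): the state, without advancing time (a new reading comes with each control period).
- manip.grab_frame(name): name is "scene" or "top" or "wrist"; returns a dict with "color" (400x640x3 uint8, red, green, blue), "fx", "fy", "cx", "cy" (pixels), "R" (3x3) and "t" (3): a world point X has camera coordinates R X + t; the wrist camera has in their place "hand_eye" (4x4, takes a point from camera to tool coordinates, whose origin is the TCP and whose axes are the flange's). Camera axes: x right, y down, z forward; pixel columns grow to the right and rows downward; lengths in m; the calibration is good to about 2 mm. A picture is of the moment at which its call begins: read the wrist's pose just before it. There is no depth.
- manip.sign_off(): hands the job in, once; it reports no verdict.
The state is a dict: "time": time; "joints": joint angles; "joint_velocities": joint speeds; "joint_torque": joint torques, N m; "tool_pos": TCP position; "eef_rot": TCP orientation; "wrist_force": force on the tool from outside, world axes, zero at the start; "ft_torque": the same for the moment, N m; "width": finger opening in m.
Only numpy, scipy, OpenCV 4.12 (cv2) and the standard library are available. Lean on these libraries where they do the work, as an engineer would, in place of code of your own. Each camera call takes 0.05 s, during which the arm holds its last target.

## Working session

There is one attempt and no reset: what is moved stays moved. The work goes in short steps, Python scripts to look and compute and a tool call to move; the robot and the scene stay as the last step left them, time stands still between calls to the robot, and variables do not carry over. Pictures are saved under pics/ and viewed, and the job is handed in when it is done.

Besides the shell and the picture viewer there is one more tool, called after "Request:" by a JSON object that holds its "method" and its "body", one argument or row to a line. jog_arm: Moves the arm, as the interface text tells. Its arguments: {"type":"object","properties":{"steps":{"type":"array"},"squeeze":{"type":"number"}},"required":["steps"]}

```bash
mkdir -p pics
python3 - <<'E'
from cell import manip
import cv2,numpy as np
print(manip.state(), manip.hold_point_z)
for n in ("scene","top","wrist"):
    f=manip.grab_frame(n)
    cv2.imwrite(f"pics/{n}0.png",f["color"][:,:,::-1])
    print(n,{k:np.round(v,4).tolist() if not np.isscalar(v) else v for k,v in f.items() if k!="color"})
    if n!="wrist": np.savez(n+"_cal.npz",**{k:v for k,v in f.items() if k!="color"})
E
```

```text
{'time': 0.0, 'joints': array([-1.45940370e+00,  3.13454732e-01,  1.49847169e+00,  9.77924064e-06,
        1.33101580e+00, -2.23397598e-01]), 'joint_velocities': array([-0.00011701, -0.0001373 , -0.00023525, -0.0023911 ,  0.00032923,
        0.00017509]), 'joint_torque': array([-7.52360556e-04, -4.12272978e+01, -2.59735143e+01, -2.43265995e-04,
        4.25328151e-03,  5.03874514e-05]), 'tool_pos': array([ 0.17246069, -0.49557582,  0.23071964]), 'eef_rot': array([-3.09635238e+00, -5.23206685e-01, -1.33495419e-04]), 'wrist_force': array([-0.03735611, -0.06270482,  0.34735158]), 'ft_torque': array([-0.00592044, -0.05060556, -0.01263882]), 'width': 0.08526576189680186} 0.0187
scene {'fx': 416.6267624346211, 'fy': 416.6267624346211, 'cx': 315.7390404670136, 'cy': 203.4419184562699, 'R': [[-0.6716, -0.7409, -0.0073], [-0.5769, 0.5291, -0.6223], [0.4649, -0.4137, -0.7828]], 't': [0.3307, 0.3474, 1.1581]}
top {'fx': 387.04954531665277, 'fy': 387.04954531665277, 'cx': 322.53061614092803, 'cy': 202.7065570566713, 'R': [[0.0237, -0.9997, 0.0002], [-0.9859, -0.0234, -0.1657], [0.1657, 0.0037, -0.9862]], 't': [-0.0289, 0.5212, 1.0846]}
wrist {'fx': 297.09868657203197, 'fy': 297.09868657203197, 'cx': 320.3130475185163, 'cy': 201.1874098453443, 'hand_eye': [[-0.0001, -0.9659, -0.2588, 0.0652], [1.0, -0.0001, 0.0001, 0.0005], [-0.0001, -0.2588, 0.9659, -0.1433], [0.0, 0.0, 0.0, 1.0]]}
```

View pics/scene0.png

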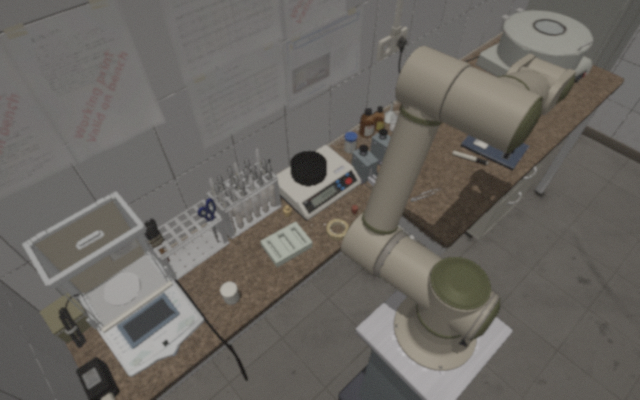

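View pics/top0.png

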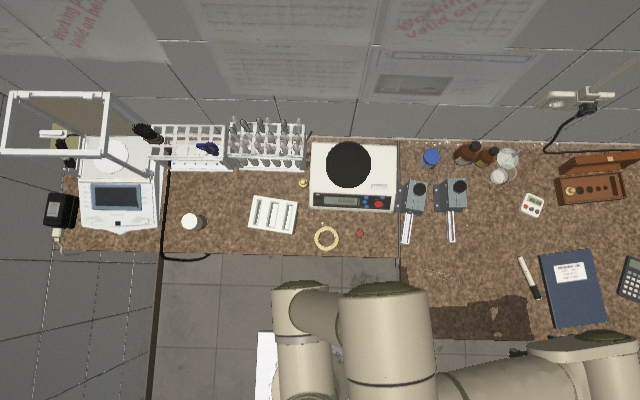

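View pics/wrist0.png

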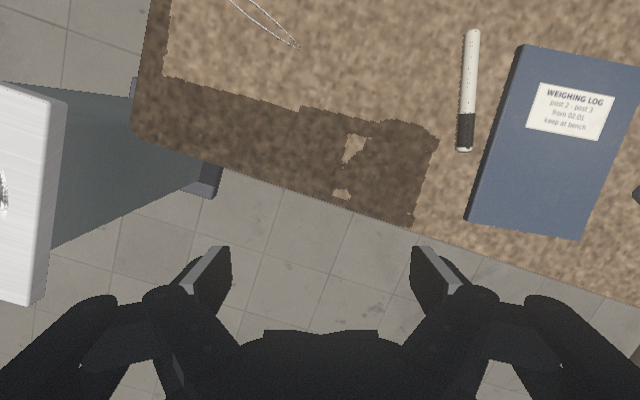

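Run:
```python
import cv2
im=cv2.imread("pics/top0.png")
a=im[165:265,385:495]; cv2.imwrite("pics/top0_disp.png",cv2.resize(a,None,fx=7,fy=6,interpolation=cv2.INTER_CUBIC)[:600,:800])
a=im[170:260,230:350]; cv2.imwrite("pics/top0_rack.png",cv2.resize(a,None,fx=6.5,fy=6.5,interpolation=cv2.INTER_CUBIC)[:600,:800])
```

```text
(no output)
```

View pics/top0_disp.png

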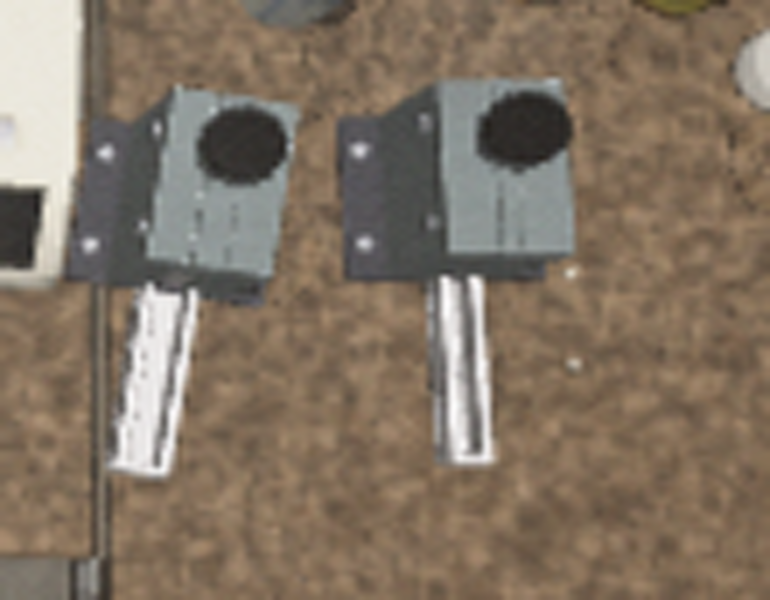

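View pics/top0_rack.png

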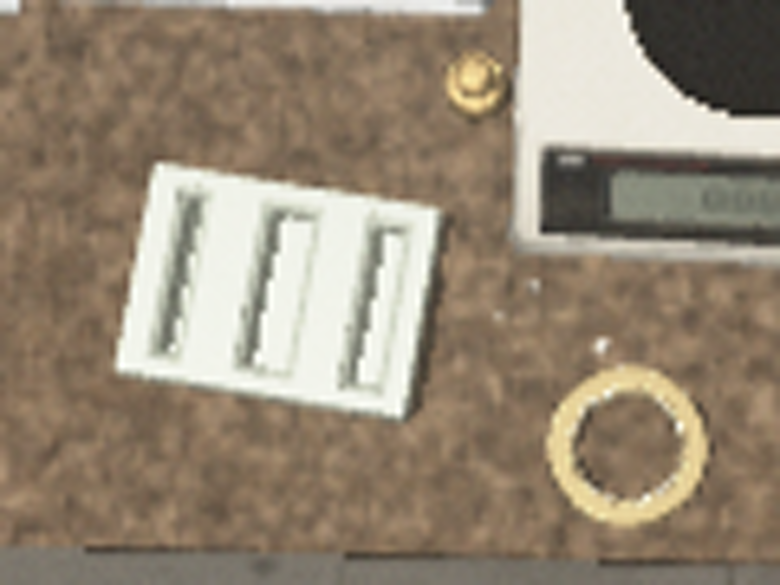

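```bash
cat > h.py <<'E'
import numpy as np, cv2
from scipy.spatial.transform import Rotation as Ro
from scipy.optimize import least_squares
def cal(n):
    d=np.load(n+"_cal.npz"); return {k:d[k] for k in d}
def ray(c,uv,z):
    d=c["R"].T@np.array([(uv[0]-c["cx"])/c["fx"],(uv[1]-c["cy"])/c["fy"],1.]); o=-c["R"].T@c["t"]
    return o+d*(z-o[2])/d[2]
def proj(c,X):
    p=np.asarray(X)@np.asarray(c["R"]).T+c["t"]; return np.c_[p[...,0]/p[...,2]*c["fx"]+c["cx"],p[...,1]/p[...,2]*c["fy"]+c["cy"]]
def wristcal(f,st):
    T=np.eye(4);T[:3,:3]=Ro.from_rotvec(st["eef_rot"]).as_matrix();T[:3,3]=st["tool_pos"]
    W=np.linalg.inv(T@f["hand_eye"])
    return dict(fx=f["fx"],fy=f["fy"],cx=f["cx"],cy=f["cy"],R=W[:3,:3],t=W[:3,3])
def fit(c,loc,pix,x0):
    loc=np.asarray(loc,float);pix=np.asarray(pix,float)
    def r(p):
        C,S=np.cos(p[2]),np.sin(p[2])
        X=np.c_[p[0]+C*loc[:,0]-S*loc[:,1],p[1]+S*loc[:,0]+C*loc[:,1],loc[:,2]]
        return (proj(c,X)-pix).ravel()
    s=least_squares(r,x0); return s.x,s.fun.reshape(-1,2)
def snap(name):
    from cell import manip
    st=manip.state(); f=manip.grab_frame("wrist"); c=wristcal(f,st)
    cv2.imwrite(f"pics/{name}.png",f["color"][:,:,::-1]); np.savez(name+"_cal.npz",**c); return c,st
E
python3 - <<'E'
from h import *
c=cal("top"); np.set_printoptions(precision=4,suppress=True)
def P(u,v): return (385+u/7-.43,165+v/6-.42)
def Q(u,v): return (230+u/6.5-.42,170+v/6.5-.42)
# dispenser: box top z=.086
for nm,tr,pl in (("left",[(178,88),(297,105),(272,275),(148,258)],(243,146)),("right",[(440,80),(558,80),(575,250),(448,252)],(525,129))):
    pts=np.array([ray(c,P(*p),.086)[:2] for p in tr]); print(nm,pts.tolist())
    # local: back-left(x=84,y=+26)...
    loc=[(.084,.026,.086),(.084,-.026,.086),(0,-.026,.086),(0,.026,.086),(.055,0,.116)]
    s,r=fit(c,loc,[P(*p) for p in tr]+[P(*pl)],[.5,-.2,0]); print(s,r.tolist())
tr=[(155,162),(443,208),(407,418),(117,372)]
loc=[(.048,.066,.028),(.048,-.066,.028),(-.048,-.066,.028),(-.048,.066,.028)]
s,r=fit(c,loc,[Q(*p) for p in tr],[.5,.1,0]);print("rack",s,r.tolist())
print("weight",ray(c,Q(476,82),.03),"tape",ray(c,Q(628,445),.015),"stopper",ray(c,(360,233),.02), "jar",ray(c,(193,221),.05))
E
```

```text
left [[0.5878490194274533, -0.2628046223951141], [0.5807738781552002, -0.31076966311063864], [0.4994728627587446, -0.2990876186845549], [0.506314791502828, -0.24969954639684291]]
[ 0.5016 -0.2741 -0.1475] [[-0.7290274776398178, -0.24792702686247026], [0.5000614570254811, -0.024420071077116745], [0.28166908361913556, 0.6022103485068158], [-0.4590613828187884, 0.30100994910830536], [0.394552028228361, -0.6401769981453072]]
right [[0.594238552902247, -0.36890559407163115], [0.5953718473369243, -0.41666908741717595], [0.5141409305059883, -0.42045650047971417], [0.5119915701433017, -0.36965280007192575]]
[ 0.5115 -0.3949  0.031 ] [[-0.9352768515943808, -0.17609112964987617], [0.5447616756958951, -0.30552278174681646], [0.16369625124769982, 0.6396154481805638], [-0.2661694603851288, 0.4393929654722797], [0.4788998008854719, -0.611934170422245]]
rack [ 0.487   0.1291 -0.1327] [[0.24452003785376064, 0.298073666306351], [-0.1644127649471443, 0.05644009511939885], [-0.10081510339341548, -0.19515342626826282], [0.02257135298088997, -0.14407246296985932]]
weight [0.5845 0.0436 0.03  ] tape [ 0.4213 -0.0298  0.015 ] stopper [ 0.4381 -0.1287  0.02  ] jar [0.4585 0.3544 0.05  ]
```

Request:
{"method": "jog_arm", "body": {
  "steps": [
    {"rotation": [0,0,0.0645],"linear": [0,0,0],"claw": 1},
    {"rotation": [0,0,0.0645],"linear": [0,0,0],"claw": 1},
    {"rotation": [0,0,0.0645],"linear": [0,0,0],"claw": 1},
    {"rotation": [0,0,0],"linear": [0.505,-0.26,-0.036],"claw": 1},
    {"rotation": [0,0,0],"linear": [0.505,-0.26,-0.036],"claw": 1},
    {"rotation": [0,0,0],"linear": [0.505,-0.26,-0.036],"claw": 1},
    {"rotation": [0,0,0],"linear": [0.505,-0.26,-0.036],"claw": 1},
    {"rotation": [0,0,0],"linear": [0.505,-0.26,-0.036],"claw": 1},
    {"rotation": [0,0,0],"linear": [0.505,-0.26,-0.036],"claw": 1},
    {"rotation": [0,0,0],"linear": [0.505,-0.26,-0.036],"claw": 1},
    {"rotation": [0,0,0],"linear": [0,0,0],"claw": 1}
  ]
}}

```text
time: 1.25
tool_pos: [0.4541, -0.3387, 0.2513]
eef_rot: [-3.14, -0.057, -0.001]
wrist_force: [-0.5, -1.0, 0.4]
width: 0.0852
```

Run:
```python
from h import *
c,st=snap("w1"); print(st["tool_pos"],st["eef_rot"],st["time"])
```

```text
[ 0.45413321 -0.33869795  0.25130698] [-3.14045802e+00 -5.68803991e-02 -1.41622154e-03] 1.25
```

View pics/w1.png

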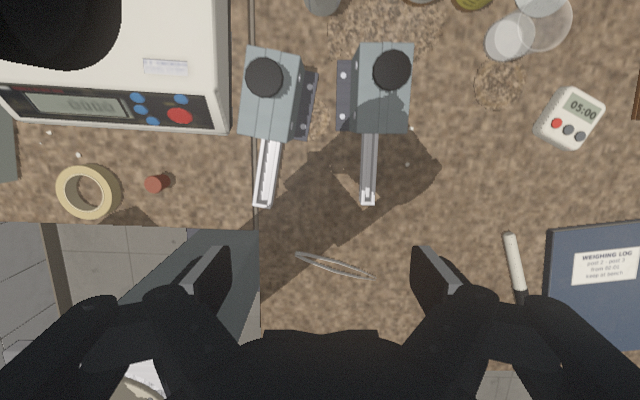

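Run:
```python
import cv2
im=cv2.imread("pics/w1.png")
a=im[30:220,225:425]; cv2.imwrite("pics/w1_c.png",cv2.resize(a,None,fx=4,fy=3,interpolation=cv2.INTER_CUBIC))
```

```text
(no output)
```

View pics/w1_c.png

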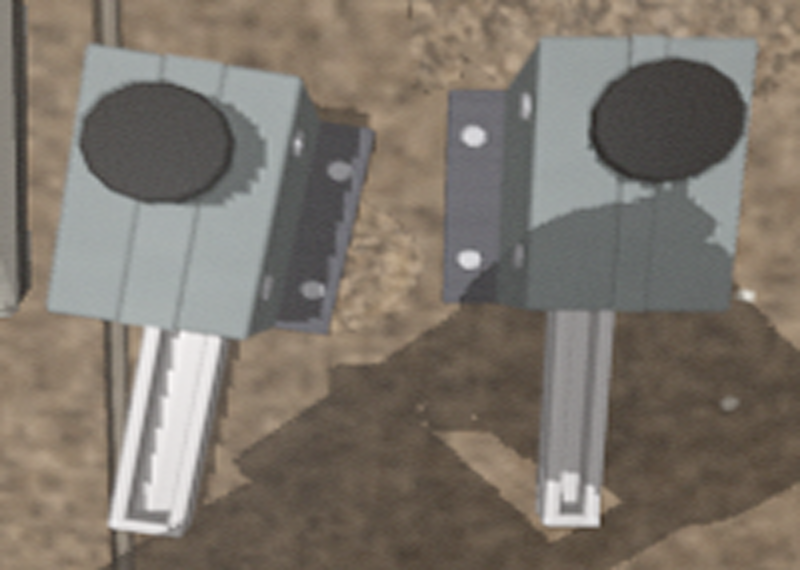

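Run:
```python
from h import *
np.set_printoptions(precision=4,suppress=True)
c=cal("w1")
def P(p): return (225+(p[0]+.5)/4-.5,30+(p[1]+.5)/3-.5)
for nm,tr,w in (("thick",[(90,45),(303,80),(247,337),(48,311),(156,141),(110,530),(186,533)],.012),("thin",[(540,40),(757,40),(732,310),(526,305),(669,119),(541,525),(600,525)],.009)):
    loc=[(.084,.026,.086),(.084,-.026,.086),(0,-.026,.086),(0,.026,.086),(.055,0,.116),(-.093,w,.022),(-.093,-w,.022)]
    s,r=fit(c,loc,[P(p) for p in tr],[.5,-.3,0]); print(nm,s);print(r.T)
def pj(s,l): return (s[0]+np.cos(s[2])*l[0]-np.sin(s[2])*l[1], s[1]+np.sin(s[2])*l[0]+np.cos(s[2])*l[1])
print("twz",ray(c,(297,256),.004),ray(c,(372,275),.004),"stopper",ray(c,(157,183),.02),"tape",ray(c,(88,192),.015))
```

```text
thick [ 0.5009 -0.2778 -0.1504]
[[-0.6541  0.5045  0.6226 -0.3056  0.1273  0.1901 -0.5698]
 [-0.8843 -1.3622  1.2456  0.2405  0.4552 -0.7259  1.552 ]]
thin [ 0.5104 -0.3991  0.0287]
[[-0.3841  0.6273 -0.5135 -0.3021  0.2972  0.5991 -0.3336]
 [-1.4349 -0.9823  0.5305  1.8049  0.3477 -0.0078  0.092 ]]
twz [ 0.3328 -0.3101  0.004 ] [ 0.3066 -0.4199  0.004 ] stopper [ 0.436  -0.1299  0.02  ] tape [ 0.4195 -0.0354  0.015 ]
```

Request:
{"method": "jog_arm", "body": {
  "steps": [
    {"rotation": [0,0,0],"linear": [0.454,0.253,0],"claw": -1},
    {"rotation": [0,0,0],"linear": [0.454,0.253,0],"claw": -1},
    {"rotation": [0,0,0],"linear": [0.454,0.253,0],"claw": -1},
    {"rotation": [0,0,0],"linear": [0,0,0.5],"claw": -1},
    {"rotation": [0,0,0],"linear": [0,0,0.5],"claw": -1},
    {"rotation": [0,0,0],"linear": [0,0,0.4],"claw": -1},
    {"rotation": [0,0,0],"linear": [0,0,0.1],"claw": -1},
    {"rotation": [0,0,0],"linear": [0,0,0],"claw": -1}
  ]
}}

```text
time: 2.1
tool_pos: [0.5606, -0.3995, 0.131]
eef_rot: [-3.14, -0.047, 0.002]
wrist_force: [-0.3, -0.4, 0.4]
width: 0.0006
```

Run:
```python
from h import *
c,st=snap("w2"); print(st["tool_pos"],st["eef_rot"],st["time"],st["wrist_force"],st["width"])
```

```text
[ 0.56058148 -0.39945695  0.1309769 ] [-3.14005403e+00 -4.68065702e-02  2.09191310e-03] 2.1 [-0.3478201  -0.41093343  0.35647493] 0.0005821873979117434
```

View pics/w2.png

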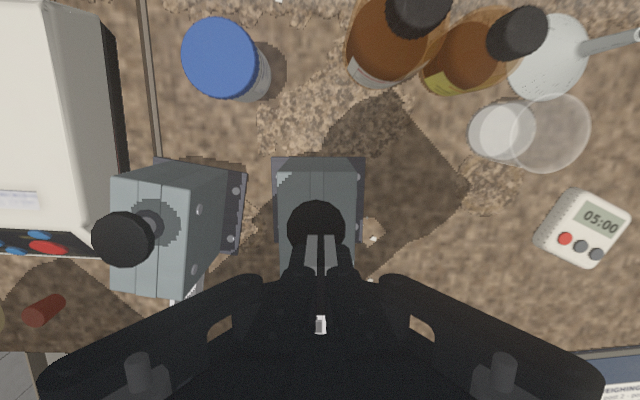

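Run:
```python
from h import *
c=cal("w2"); im=cv2.imread("pics/w2.png")
print(ray(c,(316,229),.116), proj(c,np.array([[0.56058,-0.39946,0.13098]])))
cv2.imwrite("pics/w2_c.png",cv2.resize(im[140:360,240:400],None,fx=3,fy=2.7,interpolation=cv2.INTER_CUBIC))
```

```text
[ 0.56716202 -0.39728111  0.116     ] [[319.41584612 251.00276747]]
```

View pics/w2_c.png

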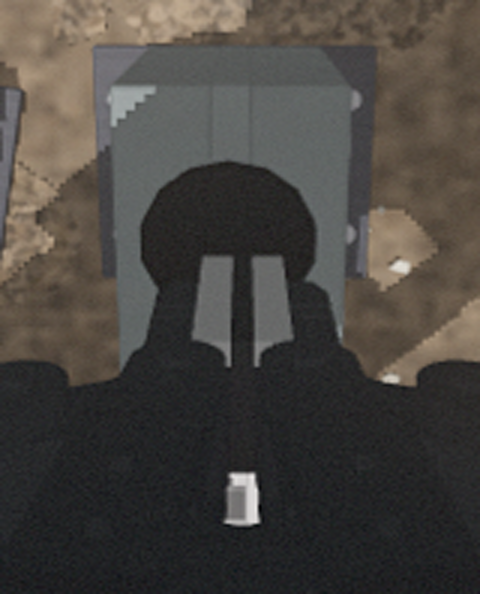

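Request:
{"method": "jog_arm", "body": {
  "steps": [
    {"rotation": [0,0,0],"linear": [0.075,-0.025,0],"claw": -1},
    {"rotation": [0,0,0],"linear": [0,0,0.15],"claw": -1},
    {"rotation": [0,0,0],"linear": [0,0,0.075],"claw": -1},
    {"rotation": [0,0,0],"linear": [0,0,0.075],"claw": -1},
    {"rotation": [0,0,0],"linear": [0,0,0.075],"claw": -1},
    {"rotation": [0,0,0],"linear": [0,0,0.05],"claw": -1},
    {"rotation": [0,0,0],"linear": [0,0,0],"claw": -1}
  ]
}}

```text
time: 2.85
tool_pos: [0.5678, -0.3967, 0.0981]
eef_rot: [3.141, 0.049, 0.002]
wrist_force: [0.6, 1.9, 7.4]
width: 0.0002
```

Request:
{"method": "jog_arm", "body": {
  "steps": [
    {"rotation": [0,0,0],"linear": [0,0,0.025],"claw": -1},
    {"rotation": [0,0,0],"linear": [0,0,0.025],"claw": -1},
    {"rotation": [0,0,0],"linear": [0,0,0],"claw": -1}
  ]
}}

```text
time: 3.15
tool_pos: [0.5679, -0.3968, 0.096]
eef_rot: [3.14, 0.049, 0.003]
wrist_force: [-3.5, 5.7, 16.3]
width: 0.0001
```

Request:
{"method": "jog_arm", "body": {
  "steps": [
    {"rotation": [0,0,0],"linear": [0,0,0.02],"claw": -1},
    {"rotation": [0,0,0],"linear": [0,0,0],"claw": -1},
    {"rotation": [0,0,0],"linear": [0,0,0],"claw": -1},
    {"rotation": [0,0,0],"linear": [0,0,0],"claw": -1}
  ]
}}

```text
time: 3.55
tool_pos: [0.5679, -0.3969, 0.0959]
eef_rot: [3.139, 0.049, 0.003]
wrist_force: [-8.1, 6.3, 24.8]
width: 0.0
```

Run:
```python
from h import *
c,st=snap("w3"); print(st["tool_pos"],st["eef_rot"],st["time"],st["wrist_force"],st["width"])
```

```text
[ 0.56791078 -0.39685988  0.09589756] [3.13904852 0.04910671 0.00349437] 3.55 [-8.0779936   6.33359022 24.79354122] 3.9676188302095004e-05
```

View pics/w3.png

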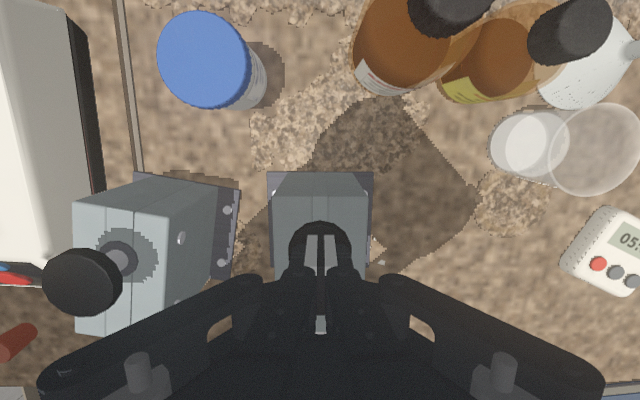

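Request:
{"method": "jog_arm", "body": {
  "steps": [
    {"rotation": [0,0,0],"linear": [0,0,-0.2],"claw": -1},
    {"rotation": [0,0,0],"linear": [0,0,-0.45],"claw": -1},
    {"rotation": [0,0,0],"linear": [0,0,-0.5],"claw": -1},
    {"rotation": [0,0,0],"linear": [-0.2,0,-0.4],"claw": 1},
    {"rotation": [0,0,0],"linear": [-0.5,0,0],"claw": 1},
    {"rotation": [0,0,0],"linear": [-0.5,0,0],"claw": 1},
    {"rotation": [0,0,0],"linear": [-0.5,0,0],"claw": 1},
    {"rotation": [0,0,0],"linear": [0,0,0],"claw": 1},
    {"rotation": [0,0,0],"linear": [0,0,0],"claw": 1}
  ]
}}

```text
time: 4.5
tool_pos: [0.4312, -0.4011, 0.216]
eef_rot: [3.141, 0.047, 0.001]
wrist_force: [0.3, -0.1, 0.9]
width: 0.0847
```

Run:
```python
from h import *
c,st=snap("w4"); print(st["tool_pos"],st["eef_rot"],st["time"],st["wrist_force"],st["width"])
im=cv2.imread("pics/w4.png")
cv2.imwrite("pics/w4_c.png",cv2.resize(im[60:260,240:400],None,fx=3,fy=3,interpolation=cv2.INTER_CUBIC))
```

```text
[ 0.43117796 -0.40114207  0.216044  ] [3.14111793e+00 4.67152434e-02 5.09686030e-04] 4.5 [ 0.28825611 -0.05663091  0.85050254] 0.08474538491170072
```

View pics/w4.png

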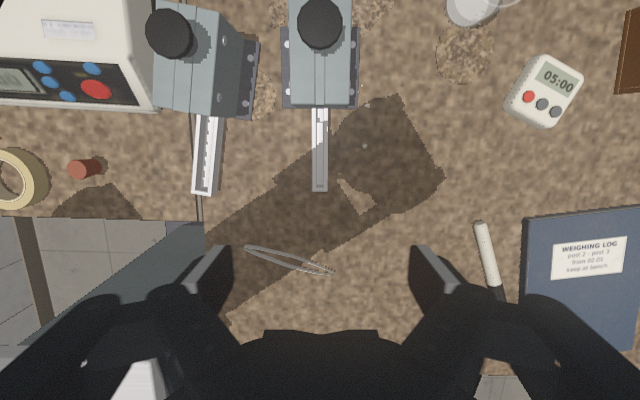

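View pics/w4_c.png

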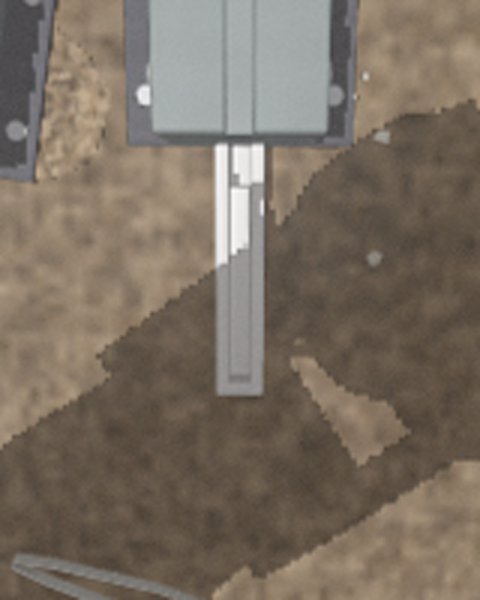

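Run:
```python
from h import *
np.set_printoptions(precision=4,suppress=True)
c=cal("w4")
def P(p): return (240+(p[0]+.5)/3-.5,60+(p[1]+.5)/3-.5)
for p in [(240,187),(240,375),(230,300),(249,300)]: print("plate",p,ray(c,P(p),.059))
for p in [(217,393),(263,393)]: print("trough",p,ray(c,P(p),.022))
print("box",ray(c,P((151,135)),.086),ray(c,P((329,135)),.086))
```

```text
plate (240, 187) [ 0.4962 -0.3991  0.059 ]
plate (240, 375) [ 0.4338 -0.401   0.059 ]
plate (230, 300) [ 0.4594 -0.3969  0.059 ]
plate (249, 300) [ 0.4596 -0.4032  0.059 ]
trough (217, 393) [ 0.4187 -0.3924  0.022 ]
trough (263, 393) [ 0.4192 -0.4103  0.022 ]
box [ 0.5101 -0.3728  0.086 ] [ 0.5116 -0.4247  0.086 ]
```

Request:
{"method": "jog_arm", "body": {
  "steps": [
    {"rotation": [0,0,0],"linear": [0.425,0,0],"claw": 1},
    {"rotation": [0,0,0],"linear": [0,0,0.5],"claw": 1},
    {"rotation": [0,0,0],"linear": [0,0,0.5],"claw": 1},
    {"rotation": [0,0,0],"linear": [0,0,0.5],"claw": 1},
    {"rotation": [0,0,0],"linear": [0,0,0.5],"claw": 1},
    {"rotation": [0,0,0],"linear": [0,0,0.2],"claw": 1},
    {"rotation": [0,0,0],"linear": [0,0,0.1],"claw": 1},
    {"rotation": [0,0,0],"linear": [0,0,0],"claw": 1}
  ],
  "squeeze": 40
}}

```text
time: 5.35
tool_pos: [0.466, -0.3995, 0.031]
eef_rot: [-3.14, -0.05, 0.001]
wrist_force: [-0.3, -0.1, -0.9]
width: 0.0854
```

Run:
```python
from h import *
c,st=snap("w5"); print(st["tool_pos"],st["eef_rot"],st["time"],st["wrist_force"],st["width"])
im=cv2.imread("pics/w5.png")
print(proj(c,[[.465,-.400,.059],[.4948,-.3991,.059]]))
```

```text
[ 0.46602166 -0.39952785  0.03101579] [-3.14032899e+00 -4.98066913e-02  9.41454780e-04] 5.35 [-0.28548932 -0.1249751  -0.92143663] 0.08539111062084624
[[320.20865771 280.44319541]
 [320.30925401 214.71508953]]
```

View pics/w5.png

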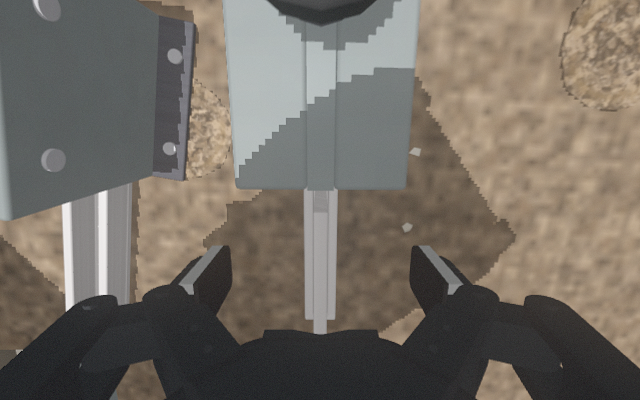

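Request:
{"method": "jog_arm", "body": {
  "steps": [
    {"rotation": [0,0,0],"linear": [0,0,0],"claw": -1},
    {"rotation": [0,0,0],"linear": [0,0,0],"claw": -1},
    {"rotation": [0,0,0],"linear": [0,0,0],"claw": -1},
    {"rotation": [0,0,0],"linear": [0,0,0],"claw": -1},
    {"rotation": [0,0,0],"linear": [0,0,0],"claw": -1},
    {"rotation": [0,0,0],"linear": [0,0,0],"claw": -1},
    {"rotation": [0,0,0],"linear": [0,0,0],"claw": -1}
  ],
  "squeeze": 40
}}

```text
time: 6.1
tool_pos: [0.4655, -0.4, 0.0321]
eef_rot: [3.141, 0.048, 0.0]
wrist_force: [0.2, 0.9, 2.3]
width: 0.005
```

Request:
{"method": "jog_arm", "body": {
  "steps": [
    {"rotation": [0,0,0],"linear": [0,0,-0.1],"claw": -1},
    {"rotation": [0,0,0],"linear": [0,0,-0.4],"claw": -1},
    {"rotation": [0,0,0],"linear": [0,0,-0.5],"claw": -1},
    {"rotation": [0,0,0],"linear": [0,0,-0.5],"claw": -1},
    {"rotation": [0,0,0],"linear": [0,0,-0.5],"claw": -1},
    {"rotation": [0,0,0],"linear": [-0.1,-0.2,-0.4],"claw": -1},
    {"rotation": [0,0,0],"linear": [-0.1,-0.4,0],"claw": -1},
    {"rotation": [0,0,0],"linear": [-0.1,-0.5,0],"claw": -1}
  ]
}}

```text
time: 6.9
tool_pos: [0.4383, -0.3124, 0.2249]
eef_rot: [3.14, 0.046, 0.002]
wrist_force: [-0.6, 0.6, -0.9]
width: 0.0053
```

Run:
```python
from h import *
c,st=snap("w6"); print(st["tool_pos"],st["eef_rot"],st["time"],st["wrist_force"],st["width"])
im=cv2.imread("pics/w6.png")
```

```text
[ 0.43826484 -0.31239989  0.22490499] [3.13969488e+00 4.62076963e-02 2.13439554e-03] 6.9 [-0.56893148  0.61559327 -0.90659175] 0.005346591044999086
```

View pics/w6.png

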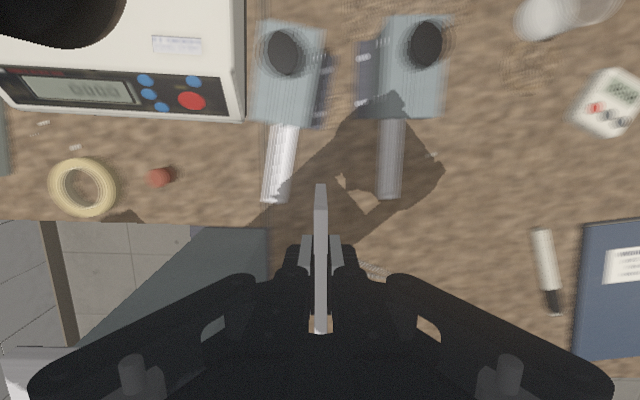

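Request:
{"method": "jog_arm", "body": {
  "steps": [
    {"rotation": [0,0,0],"linear": [0,-0.55,0],"claw": -1},
    {"rotation": [0,0,0],"linear": [0,-0.55,0],"claw": -1},
    {"rotation": [0,0,0],"linear": [0,-0.55,0],"claw": -1},
    {"rotation": [0,0,0],"linear": [0,-0.55,0],"claw": -1},
    {"rotation": [0,0,0],"linear": [0,-0.55,0],"claw": -1},
    {"rotation": [0,0,0],"linear": [0,-0.55,0],"claw": -1},
    {"rotation": [0,0,0],"linear": [0,-0.55,0],"claw": -1},
    {"rotation": [0,0,0],"linear": [0,-0.55,0],"claw": -1},
    {"rotation": [0,0,0.052],"linear": [0,-0.55,0],"claw": -1},
    {"rotation": [0,0,0.052],"linear": [0,-0.5,0],"claw": -1},
    {"rotation": [0,0,0],"linear": [0,0,0],"claw": -1},
    {"rotation": [0,0,0],"linear": [0,0,0],"claw": -1}
  ]
}}

```text
time: 8.15
tool_pos: [0.4283, 0.1235, 0.2241]
eef_rot: [3.135, -0.204, 0.0]
wrist_force: [1.2, 0.3, -0.2]
width: 0.0051
```

Run:
```python
from h import *
c,st=snap("w7"); print(st["tool_pos"],st["eef_rot"],st["time"],st["wrist_force"],st["width"])
im=cv2.imread("pics/w7.png")
cv2.imwrite("pics/w7_c.png",cv2.resize(im[30:200,220:420],None,fx=4,fy=3.5,interpolation=cv2.INTER_CUBIC))
```

```text
[0.42833457 0.12345051 0.22411491] [ 3.13470809e+00 -2.03826626e-01  2.22655679e-04] 8.15 [ 1.1623348   0.31389124 -0.23230808] 0.005074074156519955
```

View pics/w7.png

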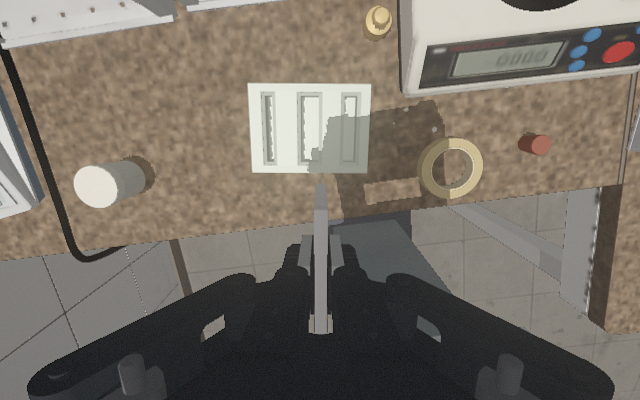

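View pics/w7_c.png

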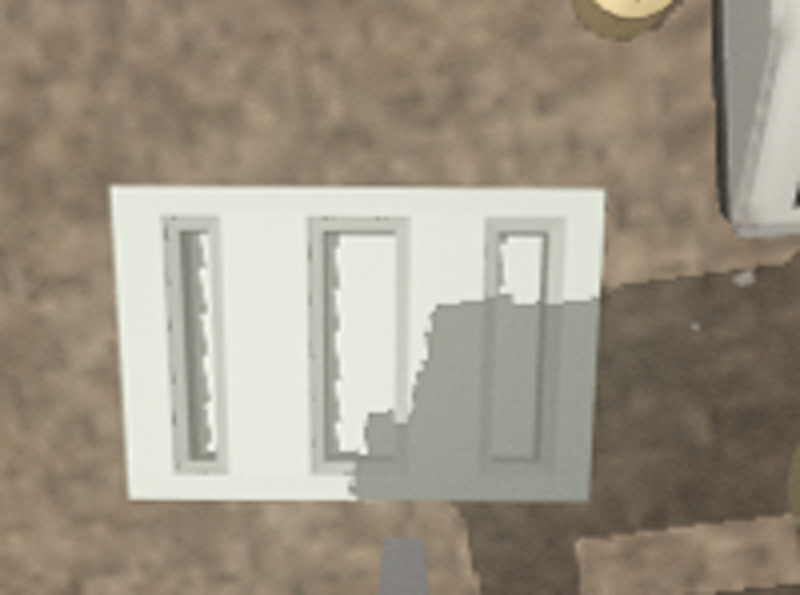

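Run:
```python
from h import *
np.set_printoptions(precision=4,suppress=True)
c=cal("w7")
P=lambda p:(220+(p[0]+.5)/4-.5,30+(p[1]+.5)/3.5-.5)
pix=[(110,186),(604,190),(590,500),(128,500),(163,216),(218,216),(228,472),(177,472),(307,216),(410,216),(408,472),(311,472),(485,218),(565,218),(556,473),(478,473)]
def q(x,y0,y1):return [(x,y0,.028),(x,y1,.028),(-x,y1,.028),(-x,y0,.028)]
loc=q(.048,.066,-.066)+q(.04,.053,.037)+q(.04,.014,-.014)+q(.04,-.034,-.056)
s,r=fit(c,loc,[P(p) for p in pix],[.49,.13,-.13]);print(s);print(r.T)
for y in (.045,-.045):
    print(s[0]-np.sin(s[2])*y,s[1]+np.cos(s[2])*y)
# plate in grip: project TCP-based expected plate top line
pose=np.array([0.42833457,0.12345051,0.22411491])
R=Ro.from_rotvec([3.13470809e+00,-2.03826626e-01,2.22655679e-04]).as_matrix()
print(R)
for x in (-.03,0,.03):
    print(proj(c,(pose+R@np.array([x,0,-.029]))[None]))
im=cv2.imread("pics/w7.png"); cv2.imwrite("pics/w7_d.png",cv2.resize(im[170:350,270:370],None,fx=5,fy=3.3,interpolation=cv2.INTER_CUBIC))
```

```text
[ 0.4865  0.1276 -0.1344]
[[ 0.1732  0.1625 -0.3639  0.5955 -0.5453  0.5845  0.545  -0.6804 -0.2808
  -0.0056  0.0742 -0.1199 -0.1716  0.2654 -0.2746  0.0294]
 [ 0.0801 -0.4626 -0.0715 -0.5602 -0.4821 -0.4105  0.6224  0.5621 -0.3077
  -0.1826  0.8145  0.709  -0.6647 -0.5665  0.6868  0.604 ]]
0.49255325478385636 0.17216107999006117
0.48049629048133213 0.08297234969408904
[[ 0.9916 -0.1295  0.0001]
 [-0.1295 -0.9916 -0.0003]
 [ 0.0002  0.0003 -1.    ]]
[[319.3774 338.8585]]
[[319.3161 279.6252]]
[[319.2469 212.7046]]
```

View pics/w7_d.png

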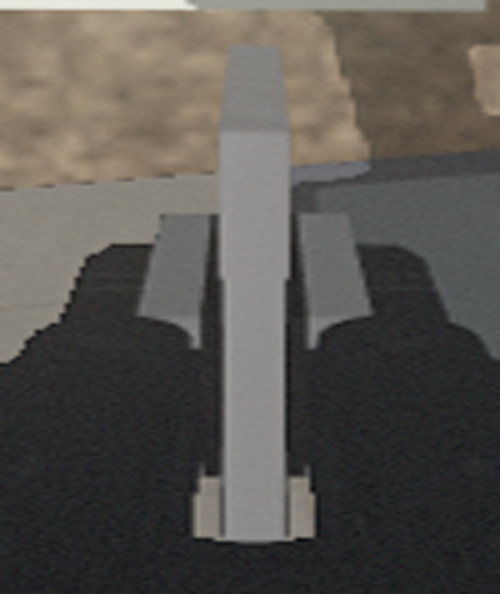

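Run:
```python
from h import *
np.set_printoptions(precision=4,suppress=True)
c=cal("w7")
pose=np.array([0.42833457,0.12345051,0.22411491])
R=Ro.from_rotvec([3.13470809e+00,-2.03826626e-01,2.22655679e-04]).as_matrix()
def r(p):
    L=np.array([[.03,0,-.055],[-.03,0,-.055],[.03,0,0]])
    cp,sp=np.cos(p[3]),np.sin(p[3])
    L=np.c_[cp*L[:,0]+sp*L[:,2],L[:,1],-sp*L[:,0]+cp*L[:,2]]+p[:3]
    return (proj(c,pose+L@R.T)-np.array([[321,209.4],[320.9,333.6],[321.3,183.7]])).ravel()
s=least_squares(r,[0,0,.026,0]);print(s.x,s.fun)
```

```text
[-0.0001  0.0008  0.0293 -0.0085] [ 0.1593  0.0008  0.1757 -0.0008 -0.4526 -0.0002]
```

Request:
{"method": "jog_arm", "body": {
  "steps": [
    {"rotation": [0,0,0.0025],"linear": [0.358,-0.362,0],"claw": -1},
    {"rotation": [0,0,0],"linear": [0.358,-0.362,0],"claw": -1},
    {"rotation": [0,0,0],"linear": [0,0,0.5],"claw": -1},
    {"rotation": [0,0,0],"linear": [0,0,0.5],"claw": -1},
    {"rotation": [0,0,0],"linear": [0,0,0.5],"claw": -1},
    {"rotation": [0,0,0],"linear": [0,0,0.2],"claw": -1},
    {"rotation": [0,0,0],"linear": [0,0,0],"claw": -1},
    {"rotation": [0,0,0],"linear": [0,0,0],"claw": -1}
  ]
}}

```text
time: 9.0
tool_pos: [0.4938, 0.1719, 0.0888]
eef_rot: [-3.134, 0.216, -0.002]
wrist_force: [0.4, 0.0, 0.5]
width: 0.0052
```

Run:
```python
from h import *
c,st=snap("w8"); print(st["tool_pos"],st["eef_rot"],st["time"],st["wrist_force"],st["width"])
im=cv2.imread("pics/w8.png")
cv2.imwrite("pics/w8_c.png",cv2.resize(im[120:270,220:420],None,fx=4,fy=4,interpolation=cv2.INTER_CUBIC))
```

```text
[0.49381119 0.17185597 0.08875919] [-3.13406227e+00  2.15999077e-01 -1.57969694e-03] 9.0 [0.35743362 0.03987612 0.49792811] 0.005227696713746856
```

View pics/w8_c.png

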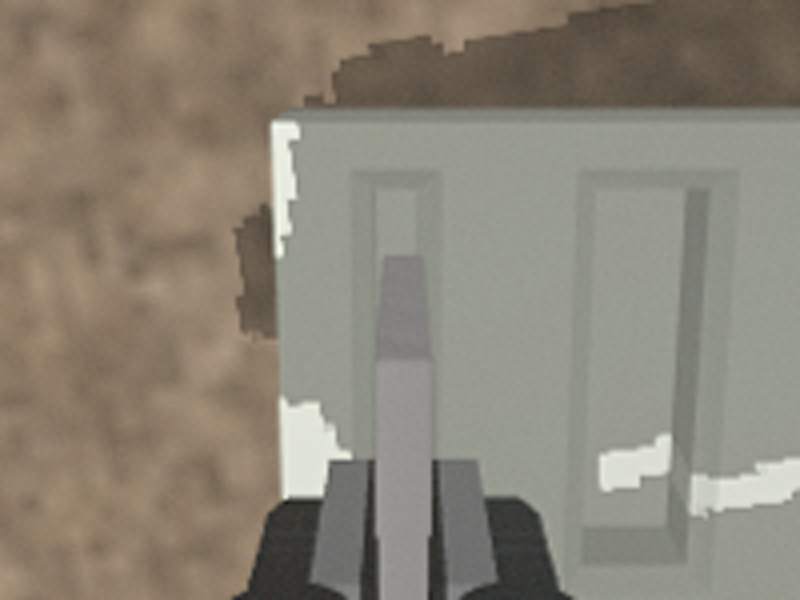

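Run:
```python
from h import *
np.set_printoptions(precision=4,suppress=True)
c=cal("w8")
P=lambda p:(220+(p[0]+.5)/4-.5,120+(p[1]+.5)/4-.5)
st=np.array([0.49381119,0.17185597,0.08875919]);R=Ro.from_rotvec([-3.13406227,0.215999077,-0.00157969694]).as_matrix()
T=lambda u,v,z:R.T@(ray(c,P((u,v)),z)-st)
print("slot front mouth mid",T(397,172,.028),"L",T(352,172,.028),"R",T(442,172,.028))
print("slot left mouth low",T(353,430,.028))
print("plate bot",T(404,257,.0605),"plate top",T(404,357,.0605+.055))
print("rack back edge",T(400,122,.028), "mid front", T(659,172,.028),"mid low",T(638.5,570,.028))
```

```text
slot front mouth mid [ 0.0382 -0.0005  0.0608] L [ 0.0382 -0.0082  0.0608] R [0.0382 0.0072 0.0608]
slot left mouth low [-0.0088 -0.0086  0.0608]
plate bot [0.03   0.0006 0.0283] plate top [ 0.0309  0.0006 -0.0267]
rack back edge [0.0467 0.     0.0608] mid front [0.0382 0.0445 0.0608] mid low [-0.0367  0.0448  0.0607]
```

Request:
{"method": "jog_arm", "body": {
  "steps": [
    {"rotation": [0,0,0],"linear": [-0.019,-0.0125,0],"claw": -1},
    {"rotation": [0,0,0],"linear": [0,0,0.2],"claw": -1},
    {"rotation": [0,0,0],"linear": [0,0,0.1],"claw": -1},
    {"rotation": [0,0,0],"linear": [0,0,0.1],"claw": -1},
    {"rotation": [0,0,0],"linear": [0,0,0.1],"claw": -1},
    {"rotation": [0,0,0],"linear": [0,0,0],"claw": -1}
  ]
}}

```text
time: 9.65
tool_pos: [0.4913, 0.1739, 0.047]
eef_rot: [3.134, -0.214, -0.002]
wrist_force: [-0.1, 0.2, 0.3]
width: 0.0052
```

Run:
```python
from h import *
c,st=snap("w9"); print(st["tool_pos"],st["eef_rot"],st["time"],st["wrist_force"],st["width"])
im=cv2.imread("pics/w9.png")
cv2.imwrite("pics/w9_c.png",cv2.resize(im[120:270,220:420],None,fx=4,fy=4,interpolation=cv2.INTER_CUBIC))
```

```text
[0.49125932 0.17393994 0.04704695] [ 3.13401314e+00 -2.14078570e-01 -2.38181483e-03] 9.65 [-0.11876406  0.1696638   0.30183895] 0.005164882501471258
```

View pics/w9_c.png

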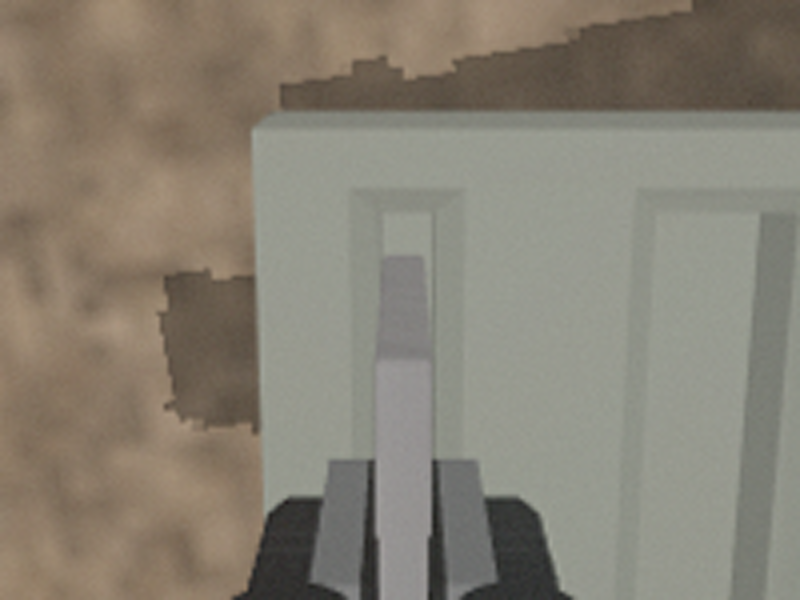

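Request:
{"method": "jog_arm", "body": {
  "steps": [
    {"rotation": [0,0,0],"linear": [0,0.006,0.075],"claw": -1},
    {"rotation": [0,0,0],"linear": [0,0,0.05],"claw": -1},
    {"rotation": [0,0,0],"linear": [0,0,0],"claw": -1}
  ]
}}

```text
time: 10.0
tool_pos: [0.4913, 0.1735, 0.0373]
eef_rot: [3.134, -0.214, -0.002]
wrist_force: [-0.2, -0.2, -0.8]
width: 0.0055
```

Request:
{"method": "jog_arm", "body": {
  "steps": [
    {"rotation": [0,0,0],"linear": [0,0,0.02],"claw": -1},
    {"rotation": [0,0,0],"linear": [0,0,0.02],"claw": -1},
    {"rotation": [0,0,0],"linear": [0,0,0],"claw": -1}
  ]
}}

```text
time: 10.3
tool_pos: [0.4916, 0.1735, 0.0346]
eef_rot: [3.134, -0.214, -0.0]
wrist_force: [-0.6, -0.6, -0.5]
width: 0.0056
```

Request:
{"method": "jog_arm", "body": {
  "steps": [
    {"rotation": [0,0,0],"linear": [0,0,0.015],"claw": -1},
    {"rotation": [0,0,0],"linear": [0,0,0.015],"claw": -1},
    {"rotation": [0,0,0],"linear": [0,0,0],"claw": -1}
  ]
}}

```text
time: 10.6
tool_pos: [0.4919, 0.1736, 0.0339]
eef_rot: [3.134, -0.214, 0.001]
wrist_force: [-7.1, -1.4, 19.2]
width: 0.0054
```

Request:
{"method": "jog_arm", "body": {
  "steps": [
    {"rotation": [0,0,0],"linear": [0,0,-0.01],"claw": -1},
    {"rotation": [0,0,0],"linear": [0,0,0],"claw": 0},
    {"rotation": [0,0,0],"linear": [0,0,0],"claw": 1},
    {"rotation": [0,0,0],"linear": [0,0,0],"claw": 1},
    {"rotation": [0,0,0],"linear": [0,0,0],"claw": 1},
    {"rotation": [0,0,0],"linear": [0,0,0],"claw": 1}
  ]
}}

```text
time: 11.2
tool_pos: [0.4916, 0.1735, 0.033]
eef_rot: [3.134, -0.214, -0.0]
wrist_force: [-0.2, 0.6, -0.7]
width: 0.0769
```

Run:
```python
from h import *
c,st=snap("w10"); print(st["tool_pos"],st["eef_rot"],st["time"],st["wrist_force"],st["width"])
```

```text
[0.4916202  0.17348613 0.03296511] [ 3.13426463e+00 -2.14255424e-01 -2.34388853e-04] 11.2 [-0.20940008  0.56520267 -0.69581249] 0.07688073418183708
```

View pics/w10.png

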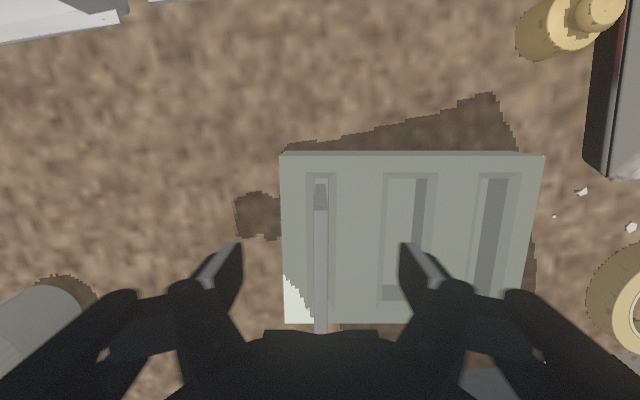

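Request:
{"method": "jog_arm", "body": {
  "steps": [
    {"rotation": [0,0,0],"linear": [0,0,-0.2],"claw": 1},
    {"rotation": [0,0,0],"linear": [0,0,-0.4],"claw": 1},
    {"rotation": [0,0,0],"linear": [0,0,-0.5],"claw": 1},
    {"rotation": [0,0,0],"linear": [0,0,-0.5],"claw": 1},
    {"rotation": [0,0,0],"linear": [-0.2,0.3,-0.5],"claw": 1},
    {"rotation": [0,0,0],"linear": [-0.3,0.3,-0.4],"claw": 1},
    {"rotation": [0,0,0],"linear": [-0.3,0,0],"claw": 1},
    {"rotation": [0,0,0],"linear": [0,0,0],"claw": 1},
    {"rotation": [0,0,0],"linear": [0,0,0],"claw": 1}
  ]
}}

```text
time: 12.15
tool_pos: [0.4218, 0.1347, 0.2331]
eef_rot: [-3.134, 0.214, -0.001]
wrist_force: [0.3, -0.0, -0.3]
width: 0.0854
```

Run:
```python
from h import *
c,st=snap("w11"); print(st["tool_pos"],st["eef_rot"],st["time"],st["wrist_force"],st["width"])
im=cv2.imread("pics/w11.png")
cv2.imwrite("pics/w11_c.png",cv2.resize(im[30:200,220:420],None,fx=4,fy=3.5,interpolation=cv2.INTER_CUBIC))
```

```text
[0.42183758 0.13472355 0.23309837] [-3.13423829e+00  2.13905463e-01 -6.82621198e-04] 12.15 [ 0.30679797 -0.04888914 -0.27143368] 0.08537136231143716
```

View pics/w11_c.png

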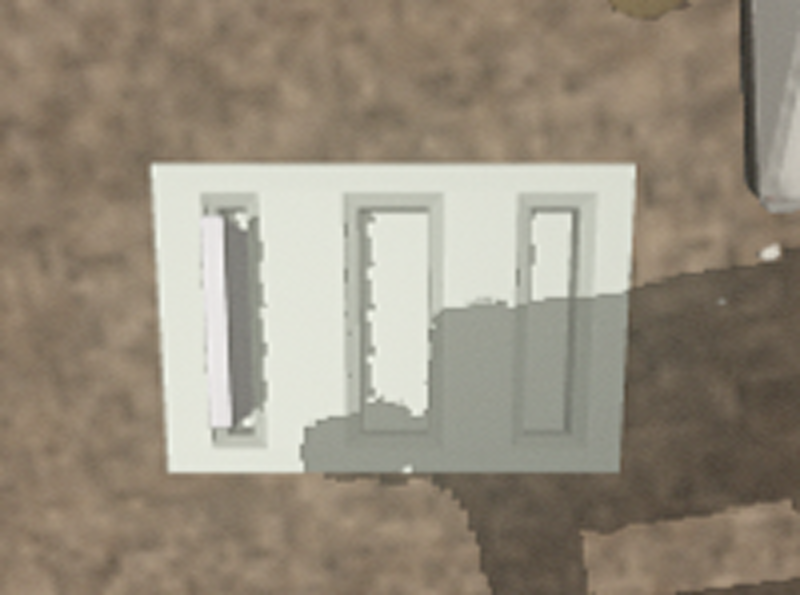

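Request:
{"method": "jog_arm", "body": {
  "steps": [
    {"rotation": [0,0,0.008],"linear": [0.236,0.497,0],"claw": -1},
    {"rotation": [0,0,0],"linear": [0.236,0.497,0],"claw": -1},
    {"rotation": [0,0,0],"linear": [0.236,0.497,0],"claw": -1},
    {"rotation": [0,0,0],"linear": [0.236,0.497,0],"claw": -1},
    {"rotation": [0,0,0],"linear": [0.236,0.497,0],"claw": -1},
    {"rotation": [0,0,0],"linear": [0.236,0.497,0],"claw": -1},
    {"rotation": [0,0,0],"linear": [0.236,0.497,0],"claw": -1},
    {"rotation": [0,0,0],"linear": [0.236,0.497,0],"claw": -1},
    {"rotation": [0,0,0],"linear": [0.236,0.497,0],"claw": -1},
    {"rotation": [0,0,0],"linear": [0.236,0.497,0],"claw": -1},
    {"rotation": [0,0,0],"linear": [0,0,0],"claw": -1},
    {"rotation": [0,0,0],"linear": [0,0,0],"claw": -1}
  ]
}}

```text
time: 13.4
tool_pos: [0.5501, -0.287, 0.2313]
eef_rot: [-3.131, 0.235, 0.003]
wrist_force: [0.1, 1.0, -0.7]
width: -0.0004
```

Run:
```python
from h import *
from cell import manip
c,st=snap("w12"); print(st["tool_pos"],st["eef_rot"],st["time"],st["wrist_force"],st["width"])
f=manip.grab_frame("top");cv2.imwrite("pics/top1.png",f["color"][:,:,::-1])
c=cal("w11");P=lambda p:(220+(p[0]+.5)/4-.5,30+(p[1]+.5)/3.5-.5)
print("thin plate top back/front",ray(c,P((214,215)),.061),ray(c,P((220,428)),.061))
```

```text
[ 0.55008542 -0.28700953  0.23130827] [-3.13126530e+00  2.35271691e-01  2.99122116e-03] 13.4 [ 0.12403419  1.03889468 -0.70189061] -0.00035446435011954303
thin plate top back/front [0.52230247 0.16802411 0.061     ] [0.46267466 0.17710806 0.061     ]
```

View pics/w12.png

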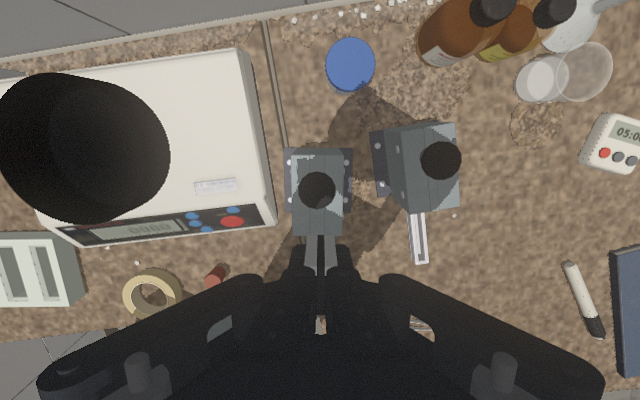

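Run:
```python
from h import *
c=cal("w12")
p=ray(c,(315.5,190),.116);st=np.array([0.55008542,-0.28700953,0.23130827]);R=Ro.from_rotvec([-3.13126530,0.235271691,0.00299122116]).as_matrix()
print(p,R.T@(p-st))
```

```text
[ 0.55687818 -0.28405329  0.116     ] [ 0.00650676 -0.00378212  0.11530063]
```

Request:
{"method": "jog_arm", "body": {
  "steps": [
    {"rotation": [0,0,0],"linear": [0.08,-0.045,0.4],"claw": -1},
    {"rotation": [0,0,0],"linear": [0,0,0.5],"claw": -1},
    {"rotation": [0,0,0],"linear": [0,0,0.4],"claw": -1},
    {"rotation": [0,0,0],"linear": [0,0,0.075],"claw": -1},
    {"rotation": [0,0,0],"linear": [0,0,0],"claw": -1}
  ]
}}

```text
time: 14.0
tool_pos: [0.5569, -0.283, 0.1234]
eef_rot: [-3.133, 0.232, 0.001]
wrist_force: [0.8, -0.6, 0.6]
width: 0.0002
```

Request:
{"method": "jog_arm", "body": {
  "steps": [
    {"rotation": [0,0,0],"linear": [0,0.01,0.075],"claw": -1},
    {"rotation": [0,0,0],"linear": [0,0,0.075],"claw": -1},
    {"rotation": [0,0,0],"linear": [0,0,0.075],"claw": -1},
    {"rotation": [0,0,0],"linear": [0,0,0.075],"claw": -1},
    {"rotation": [0,0,0],"linear": [0,0,0.03],"claw": -1},
    {"rotation": [0,0,0],"linear": [0,0,0.03],"claw": -1},
    {"rotation": [0,0,0],"linear": [0,0,0],"claw": -1},
    {"rotation": [0,0,0],"linear": [0,0,0],"claw": -1}
  ]
}}

```text
time: 14.8
tool_pos: [0.5577, -0.2852, 0.0965]
eef_rot: [3.131, -0.234, 0.006]
wrist_force: [-0.2, 0.9, 8.9]
width: -0.0002
```

Request:
{"method": "jog_arm", "body": {
  "steps": [
    {"rotation": [0,0,0],"linear": [0,0,0.025],"claw": -1},
    {"rotation": [0,0,0],"linear": [0,0,0.02],"claw": -1},
    {"rotation": [0,0,0],"linear": [0,0,0],"claw": -1},
    {"rotation": [0,0,0],"linear": [0,0,0],"claw": -1},
    {"rotation": [0,0,0],"linear": [0,0,0],"claw": -1}
  ]
}}

```text
time: 15.3
tool_pos: [0.5578, -0.2852, 0.0958]
eef_rot: [3.13, -0.233, 0.007]
wrist_force: [-8.7, 6.8, 28.3]
width: 0.0003
```

Request:
{"method": "jog_arm", "body": {
  "steps": [
    {"rotation": [0,0,0],"linear": [0,0,-0.2],"claw": -1},
    {"rotation": [0,0,0],"linear": [0,0,-0.45],"claw": -1},
    {"rotation": [0,0,0],"linear": [0,0,-0.5],"claw": -1},
    {"rotation": [0,0,0],"linear": [-0.2,0,-0.4],"claw": 1},
    {"rotation": [0,0,0],"linear": [-0.5,0,0],"claw": 1},
    {"rotation": [0,0,0],"linear": [-0.5,0,0],"claw": 1},
    {"rotation": [0,0,0],"linear": [-0.5,0,0],"claw": 1},
    {"rotation": [0,0,0],"linear": [0,0,0],"claw": 1},
    {"rotation": [0,0,0],"linear": [0,0,0],"claw": 1}
  ]
}}

```text
time: 16.2
tool_pos: [0.4223, -0.2648, 0.2157]
eef_rot: [3.131, -0.235, 0.003]
wrist_force: [0.4, -0.7, 0.3]
width: 0.0851
```

Run:
```python
from h import *
c,st=snap("w13"); print(st["tool_pos"],st["eef_rot"],st["time"],st["wrist_force"],st["width"])
im=cv2.imread("pics/w13.png")
cv2.imwrite("pics/w13_c.png",cv2.resize(im[60:260,240:400],None,fx=3,fy=3,interpolation=cv2.INTER_CUBIC))
```

```text
[ 0.42230869 -0.26477017  0.21573581] [ 3.13126267e+00 -2.35072060e-01  3.07199249e-03] 16.2 [ 0.35968975 -0.65339857  0.33335801] 0.08512611373551984
```

View pics/w13_c.png

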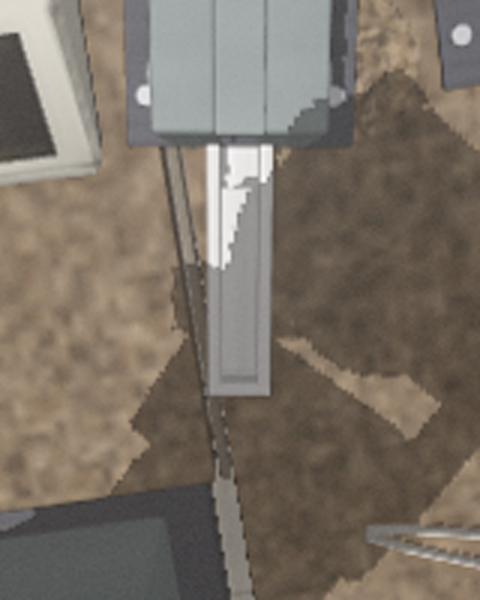

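Run:
```python
from h import *
np.set_printoptions(precision=4,suppress=True)
c=cal("w13")
P=lambda p:(240+(p[0]+.5)/3-.5-1.5,60+(p[1]+.5)/3-.5)
st=np.array([0.42230869,-0.26477017,0.21573581]);R=Ro.from_rotvec([3.13126267,-0.23507206,0.00307199]).as_matrix()
for p in [(240,187),(240,375),(221,300),(258,300)]: print("plate",p,R.T@(ray(c,P(p),.059)-st))
for p in [(207,394),(270,394)]: print("trough",p,R.T@(ray(c,P(p),.022)-st))
```

```text
plate (240, 187) [ 0.0651 -0.0016  0.1569]
plate (240, 375) [ 0.0027 -0.0017  0.1567]
plate (221, 300) [ 0.0284 -0.008   0.1568]
plate (258, 300) [0.0284 0.0044 0.1568]
trough (207, 394) [-0.0125 -0.0147  0.1937]
trough (270, 394) [-0.0125  0.0097  0.1937]
```

Request:
{"method": "jog_arm", "body": {
  "steps": [
    {"rotation": [0,0,0],"linear": [0.424,-0.025,0],"claw": 1},
    {"rotation": [0,0,0],"linear": [0,0,0.5],"claw": 1},
    {"rotation": [0,0,0],"linear": [0,0,0.5],"claw": 1},
    {"rotation": [0,0,0],"linear": [0,0,0.5],"claw": 1},
    {"rotation": [0,0,0],"linear": [0,0,0.5],"claw": 1},
    {"rotation": [0,0,0],"linear": [0,0,0.2],"claw": 1},
    {"rotation": [0,0,0],"linear": [0,0,0.1],"claw": 1},
    {"rotation": [0,0,0],"linear": [0,0,0],"claw": 1}
  ],
  "squeeze": 40
}}

```text
time: 17.05
tool_pos: [0.4566, -0.2675, 0.0301]
eef_rot: [-3.132, 0.233, 0.001]
wrist_force: [-0.0, -0.2, 0.3]
width: 0.0854
```

Run:
```python
from h import *
c,st=snap("w14"); print(st["tool_pos"],st["eef_rot"],st["time"],st["wrist_force"],st["width"])
```

```text
[ 0.45660081 -0.26745425  0.03006289] [-3.13249650e+00  2.33036593e-01  6.73695465e-04] 17.05 [-0.04117124 -0.2375973   0.33211393] 0.08539745729763845
```

View pics/w14.png

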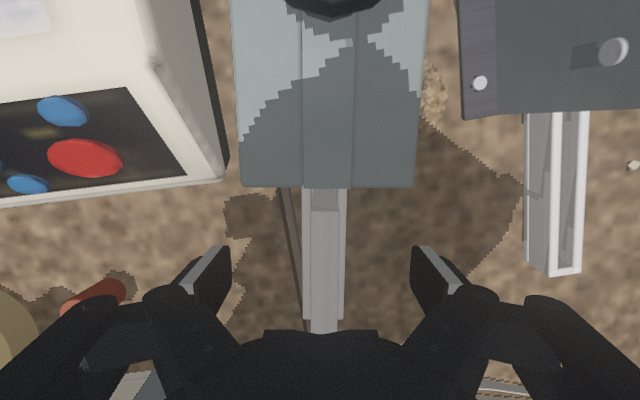

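Request:
{"method": "jog_arm", "body": {
  "steps": [
    {"rotation": [0,0,0],"linear": [0,0.012,0],"claw": 0},
    {"rotation": [0,0,0],"linear": [0,0,0],"claw": -1},
    {"rotation": [0,0,0],"linear": [0,0,0],"claw": -1},
    {"rotation": [0,0,0],"linear": [0,0,0],"claw": -1},
    {"rotation": [0,0,0],"linear": [0,0,0],"claw": -1},
    {"rotation": [0,0,0],"linear": [0,0,0],"claw": -1},
    {"rotation": [0,0,0],"linear": [0,0,0],"claw": -1}
  ],
  "squeeze": 40
}}

```text
time: 17.8
tool_pos: [0.456, -0.2685, 0.0309]
eef_rot: [3.133, -0.234, 0.0]
wrist_force: [-0.3, 0.9, 4.1]
width: 0.0114
```

Request:
{"method": "jog_arm", "body": {
  "steps": [
    {"rotation": [0,0,0],"linear": [0,0,-0.1],"claw": -1},
    {"rotation": [0,0,0],"linear": [0,0,-0.4],"claw": -1},
    {"rotation": [0,0,0],"linear": [0,0,-0.5],"claw": -1},
    {"rotation": [0,0,0],"linear": [0,0,-0.5],"claw": -1},
    {"rotation": [0,0,0],"linear": [0,0,-0.5],"claw": -1},
    {"rotation": [0,0,0],"linear": [0,0,-0.4],"claw": -1},
    {"rotation": [0,0,0],"linear": [-0.12,-0.4,0],"claw": -1},
    {"rotation": [0,0,0],"linear": [-0.12,-0.5,0],"claw": -1},
    {"rotation": [0,0,0],"linear": [-0.12,-0.5,0],"claw": -1},
    {"rotation": [0,0,0],"linear": [-0.12,-0.5,0],"claw": -1},
    {"rotation": [0,0,0],"linear": [-0.12,-0.5,0],"claw": -1},
    {"rotation": [0,0,0],"linear": [-0.12,-0.5,0],"claw": -1}
  ]
}}

```text
time: 19.0
tool_pos: [0.4327, -0.0288, 0.223]
eef_rot: [3.133, -0.234, 0.0]
wrist_force: [-0.0, 0.8, -1.2]
width: 0.0111
```

Request:
{"method": "jog_arm", "body": {
  "steps": [
    {"rotation": [0,0,0],"linear": [-0.12,-0.5,0],"claw": -1},
    {"rotation": [0,0,0],"linear": [-0.12,-0.5,0],"claw": -1},
    {"rotation": [0,0,-0.0093],"linear": [-0.12,-0.5,0],"claw": -1},
    {"rotation": [0,0,0],"linear": [0,-0.1,0],"claw": -1},
    {"rotation": [0,0,0],"linear": [0,0,0],"claw": -1},
    {"rotation": [0,0,0],"linear": [0,0,0],"claw": -1}
  ]
}}

```text
time: 19.6
tool_pos: [0.4238, 0.0998, 0.2227]
eef_rot: [3.134, -0.212, -0.0]
wrist_force: [-0.1, 0.1, -0.9]
width: 0.0115
```

Run:
```python
from h import *
c,st=snap("w15"); print(st["tool_pos"],st["eef_rot"],st["time"],st["wrist_force"],st["width"])
im=cv2.imread("pics/w15.png")
cv2.imwrite("pics/w15_c.png",cv2.resize(im[170:350,270:370],None,fx=5,fy=3.3,interpolation=cv2.INTER_CUBIC))
```

```text
[0.42381874 0.09975237 0.22272236] [ 3.13407690e+00 -2.11522265e-01 -3.92878355e-05] 19.6 [-0.13784411  0.07544993 -0.94846266] 0.011491117474512544
```

View pics/w15.png

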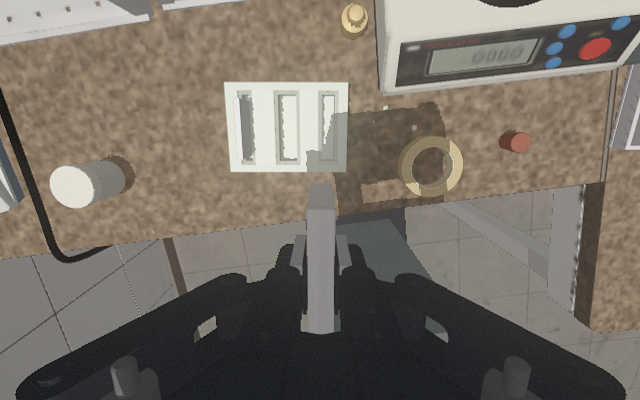

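View pics/w15_c.png

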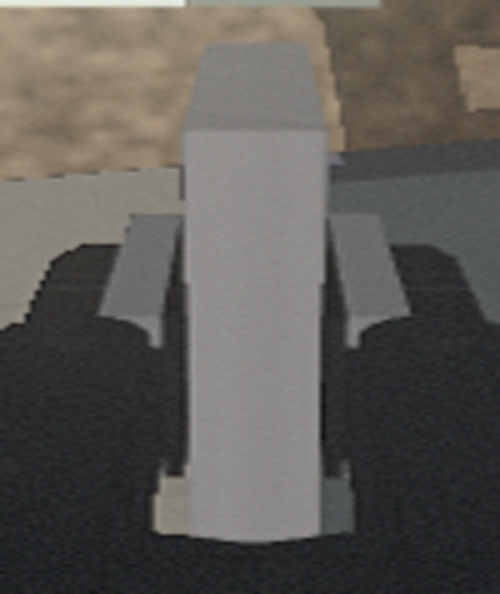

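Request:
{"method": "jog_arm", "body": {
  "steps": [
    {"rotation": [0,0,0],"linear": [0.358,0.049,0],"claw": -1},
    {"rotation": [0,0,0],"linear": [0.358,0.049,0],"claw": -1},
    {"rotation": [0,0,0],"linear": [0,0,0.5],"claw": -1},
    {"rotation": [0,0,0],"linear": [0,0,0.5],"claw": -1},
    {"rotation": [0,0,0],"linear": [0,0,0.5],"claw": -1},
    {"rotation": [0,0,0],"linear": [0,0,0.2],"claw": -1},
    {"rotation": [0,0,0],"linear": [0,0,0],"claw": -1},
    {"rotation": [0,0,0],"linear": [0,0,0],"claw": -1}
  ]
}}

```text
time: 20.45
tool_pos: [0.4801, 0.0841, 0.0874]
eef_rot: [3.134, -0.213, 0.001]
wrist_force: [0.2, 0.3, -0.4]
width: 0.0113
```

Run:
```python
from h import *
c,st=snap("w16"); print(st["tool_pos"],st["eef_rot"],st["time"],st["wrist_force"],st["width"])
np.savez("st16.npz",p=st["tool_pos"],r=st["eef_rot"])
im=cv2.imread("pics/w16.png")
cv2.imwrite("pics/w16_c.png",cv2.resize(im[120:270,220:420],None,fx=4,fy=4,interpolation=cv2.INTER_CUBIC))
```

```text
[0.48007184 0.08414061 0.08739739] [ 3.13428836e+00 -2.13104851e-01  1.36489686e-03] 20.45 [ 0.24457178  0.33209355 -0.36796972] 0.011262542376125381
```

View pics/w16_c.png

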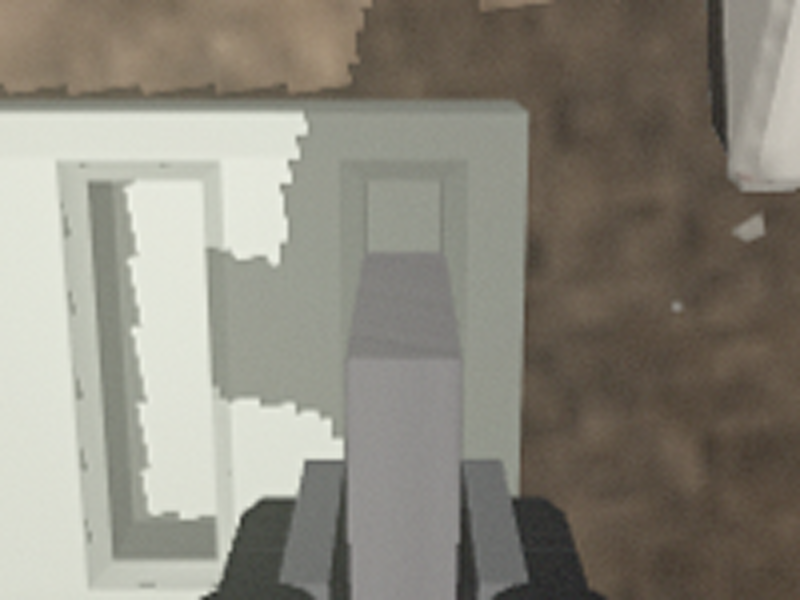

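Request:
{"method": "jog_arm", "body": {
  "steps": [
    {"rotation": [0,0,0],"linear": [0,-0.003,0.2],"claw": -1},
    {"rotation": [0,0,0],"linear": [0,0,0.1],"claw": -1},
    {"rotation": [0,0,0],"linear": [0,0,0.1],"claw": -1},
    {"rotation": [0,0,0],"linear": [0,0,0.1],"claw": -1},
    {"rotation": [0,0,0],"linear": [0,0,0.075],"claw": -1},
    {"rotation": [0,0,0],"linear": [0,0,0],"claw": -1}
  ]
}}

```text
time: 21.1
tool_pos: [0.4792, 0.0853, 0.04]
eef_rot: [-3.134, 0.211, 0.002]
wrist_force: [-1.1, 0.1, -0.8]
width: 0.0112
```

Run:
```python
from h import *
c,st=snap("w17"); print(st["tool_pos"],st["eef_rot"],st["time"],st["wrist_force"],st["width"])
im=cv2.imread("pics/w17.png")
cv2.imwrite("pics/w17_c.png",cv2.resize(im[120:270,220:420],None,fx=4,fy=4,interpolation=cv2.INTER_CUBIC))
```

```text
[0.47918098 0.08527046 0.04003653] [-3.13444257e+00  2.11045872e-01  1.85993707e-03] 21.1 [-1.0922728   0.05075883 -0.79556755] 0.011162178731985996
```

View pics/w17_c.png

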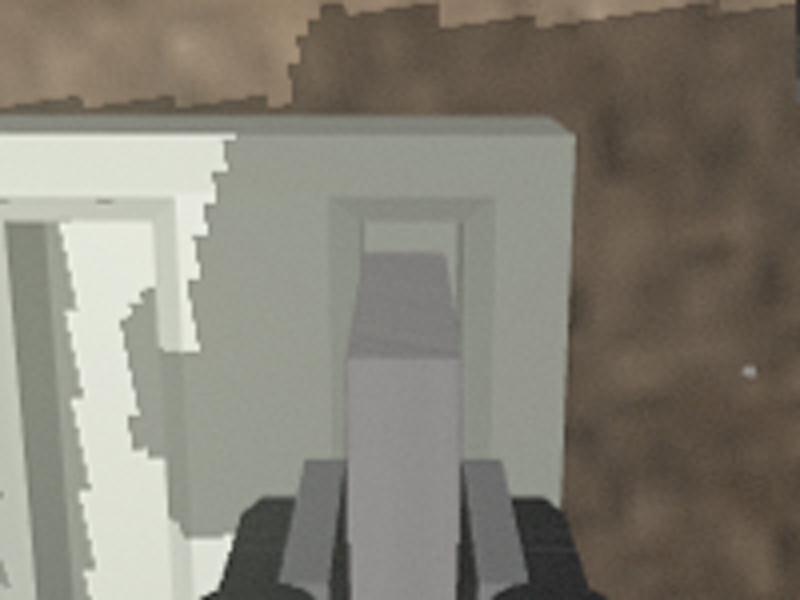

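Request:
{"method": "jog_arm", "body": {
  "steps": [
    {"rotation": [0,0,0],"linear": [0,0.009,0.04],"claw": -1},
    {"rotation": [0,0,0],"linear": [0,0,0.02],"claw": -1},
    {"rotation": [0,0,0],"linear": [0,0,0],"claw": -1}
  ]
}}

```text
time: 21.45
tool_pos: [0.4793, 0.0845, 0.0358]
eef_rot: [-3.134, 0.211, 0.0]
wrist_force: [1.2, -0.8, -1.5]
width: 0.0113
```

Request:
{"method": "jog_arm", "body": {
  "steps": [
    {"rotation": [0,0,0],"linear": [0,0,0.02],"claw": -1},
    {"rotation": [0,0,0],"linear": [0,0,0.01],"claw": -1},
    {"rotation": [0,0,0],"linear": [0,0,0],"claw": -1}
  ]
}}

```text
time: 21.75
tool_pos: [0.4794, 0.0846, 0.0334]
eef_rot: [-3.134, 0.211, 0.0]
wrist_force: [-0.2, -0.4, -0.8]
width: 0.0112
```

Request:
{"method": "jog_arm", "body": {
  "steps": [
    {"rotation": [0,0,0],"linear": [0,0,0.01],"claw": -1},
    {"rotation": [0,0,0],"linear": [0,0,0.01],"claw": -1},
    {"rotation": [0,0,0],"linear": [0,0,0],"claw": -1}
  ]
}}

```text
time: 22.05
tool_pos: [0.4795, 0.0846, 0.0329]
eef_rot: [3.134, -0.211, 0.001]
wrist_force: [-6.3, -0.3, 13.0]
width: 0.0114
```

Request:
{"method": "jog_arm", "body": {
  "steps": [
    {"rotation": [0,0,0],"linear": [0,0,-0.01],"claw": -1},
    {"rotation": [0,0,0],"linear": [0,0,0],"claw": 0},
    {"rotation": [0,0,0],"linear": [0,0,0],"claw": 0.5},
    {"rotation": [0,0,0],"linear": [0,0,0],"claw": 0.5},
    {"rotation": [0,0,0],"linear": [0,0,0],"claw": 0.5},
    {"rotation": [0,0,0],"linear": [0,0,0],"claw": 0.5}
  ]
}}

```text
time: 22.65
tool_pos: [0.4794, 0.0846, 0.0326]
eef_rot: [-3.134, 0.211, 0.0]
wrist_force: [0.1, 0.1, -0.3]
width: 0.0641
```

Request:
{"method": "jog_arm", "body": {
  "steps": [
    {"rotation": [0,0,0],"linear": [0,0,-0.2],"claw": 0.5},
    {"rotation": [0,0,0],"linear": [0,0,-0.4],"claw": 0.5},
    {"rotation": [0,0,0],"linear": [0,0,-0.5],"claw": 0.5},
    {"rotation": [0,0,0],"linear": [0,0,-0.5],"claw": 0.5},
    {"rotation": [0,0,0],"linear": [-0.3,0,-0.5],"claw": 0.5},
    {"rotation": [0,0,0],"linear": [-0.3,0,-0.4],"claw": 0.5},
    {"rotation": [0,0,0],"linear": [-0.2,0,0],"claw": 0.5},
    {"rotation": [0,0,0],"linear": [0,0,0],"claw": 0.5},
    {"rotation": [0,0,0],"linear": [0,0,0],"claw": 0.5}
  ]
}}

```text
time: 23.55
tool_pos: [0.4162, 0.0931, 0.2324]
eef_rot: [3.134, -0.211, -0.0]
wrist_force: [0.6, 0.1, 0.3]
width: 0.0641
```

Run:
```python
from h import *
from cell import manip
c,st=snap("w18"); print(st["tool_pos"],st["eef_rot"],st["time"],st["wrist_force"],st["width"])
im=cv2.imread("pics/w18.png")
cv2.imwrite("pics/w18_c.png",cv2.resize(im[30:200,220:420],None,fx=4,fy=3.5,interpolation=cv2.INTER_CUBIC))
f=manip.grab_frame("top");cv2.imwrite("pics/top2.png",f["color"][:,:,::-1])
```

```text
[0.41616737 0.09306324 0.23241261] [ 3.13447765e+00 -2.10984570e-01 -2.74555963e-04] 23.55 [0.59354942 0.13613164 0.26723368] 0.0640672094811682
```

View pics/w18_c.png

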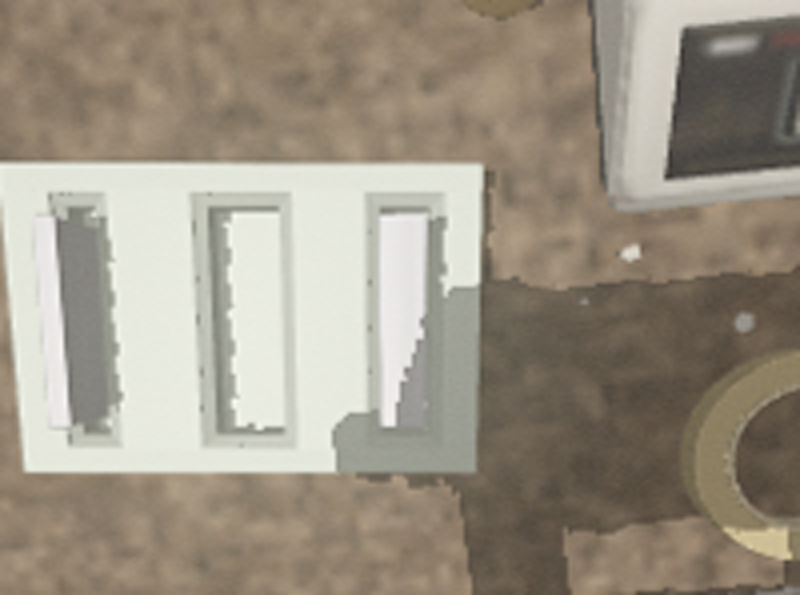

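View pics/top2.png

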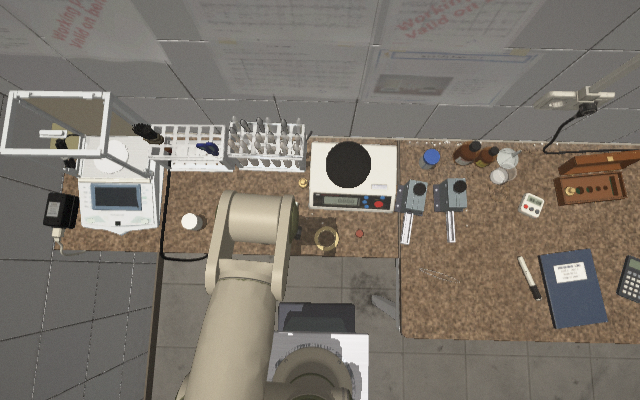

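Run:
```python
from h import *
np.set_printoptions(precision=4,suppress=True)
c=cal("w18")
P=lambda p:(220+(p[0]+.5)/4-.5,30+(p[1]+.5)/3.5-.5)
pix=[(483,164),(476,472),(24,472),(191,193),(292,193),(297,447),(206,447),(366,193),(446,193),(442,447),(370,447)]
loc=[(.048,-.066,.028),(-.048,-.066,.028),(-.048,.066,.028),(.04,.014,.028),(.04,-.014,.028),(-.04,-.014,.028),(-.04,.014,.028),(.04,-.034,.028),(.04,-.056,.028),(-.04,-.056,.028),(-.04,-.034,.028)]
s,r=fit(c,loc,[P(p) for p in pix],[.49,.13,-.13]);print(s,abs(r).max())
C,S=np.cos(s[2]),np.sin(s[2]);M=np.array([[C,S],[-S,C]])
for n,ps in (("thin",[(35,215),(56,215),(50,428),(72,428)]),("thick",[(380,212),(428,212),(382,428),(428,428)])):
    for p in ps: print(n,M@(ray(c,P(p),.061)[:2]-s[:2]))
```

```text
[ 0.4862  0.1276 -0.1357] 0.800095690449723
thin [0.03   0.0475]
thin [0.03   0.0423]
thin [-0.0302  0.0483]
thin [-0.0302  0.0426]
thick [ 0.0309 -0.0385]
thick [ 0.0309 -0.0505]
thick [-0.0301 -0.0388]
thick [-0.0301 -0.0509]
```

```bash
python3 -c "
from cell import manip
print(manip.sign_off())"
```

```text
the job is handed in; nothing more can be done
None
```

Both plates are standing in their slots and released, and I handed the job in at about 24 s of the 72 s allowed. The sign-off gives no verdict, so the results below are my own checks.

**Sequence:**
- **Thin plate:** I pressed the plunger to its stop, at 0.096 m with about 25 N. I then gripped the plate in the trough, lowered it into the narrow slot until it touched the floor (about 19 N), and let go.
- **Thick plate:** I did the same with this dispenser, with about 28 N at the stop, and put the plate in the wide slot. It touched the floor with about 13 N.

**Last checks:**
- **Plate positions:** In the last wrist picture, both plates are within about 0.5 mm of their slot centres, both along and across the slot. The visible lengths (60.2 and 61 mm) fit tops about 61 mm above the worktop, so both are fully down.
- **Other things on the bench:** In the last top picture both plungers look as they did at the start. The jar, tape, stopper and dispensers look unmoved, though the arm hides part of the view. I did not measure the bystanders or the plungers' travel.
- **Gripper:** It was clear of everything, with less than 1 N at the wrist.

**Disagreement:** The wrist camera reads about 1 to 2 mm off sideways from the top camera and from the gripper's own centre. I corrected for this by lining each plate up with its slot in the same picture.

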